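Lay out the reagent troughs on their nest plates

TASK

Set the pipetting bench up: put each of the four loose white reagent troughs on the aluminium nest plate made for it (the plate has as many black pads in a row as the trough has compartments), upright, centred and square on the pads, with its pouring lip over the plate's round tongue. Let go of them all, and leave the two capped amber vials standing where they are.

Things in the scene. Friction and masses are not known exactly. Their poses are not given: they have to be found in the camera images.
- trough1_center (a point): Loose open white plastic trough, one compartment: body 36 long (x) x 40 wide (y) x 40 mm high. A pouring lip at the rim of its +x end sticks out 12 mm more and rises under 5 mm above the rim. Point: centre of the body, 20 mm above its underside; x along the length to the lip, z up. About 40 g; take it across its 40 mm width.
- trough2_center (a point): Loose open white plastic trough, two compartments in a row: body 58 long (x) x 40 wide (y) x 40 mm high. A pouring lip at the rim of its +x end sticks out 12 mm more and rises under 5 mm above the rim. Point: centre of the body, 20 mm above its underside; x along the length to the lip, z up. About 55 g; take it across its 40 mm width.
- trough3_center (a point): Loose open white plastic trough, three compartments in a row: body 80 long (x) x 40 wide (y) x 40 mm high. A pouring lip at the rim of its +x end sticks out 12 mm more and rises under 5 mm above the rim. Point: centre of the body, 20 mm above its underside; x along the length to the lip, z up. About 70 g; take it across its 40 mm width.
- trough4_center (a point): Loose open white plastic trough, four compartments in a row: body 102 long (x) x 40 wide (y) x 40 mm high. A pouring lip at the rim of its +x end sticks out 12 mm more and rises under 5 mm above the rim. Point: centre of the body, 20 mm above its underside; x along the length to the lip, z up. About 85 g; take it across its 40 mm width.
- nest1_tongue (a point): Fixed aluminium plate with one black rubber pad flush in its top (in all 36 x 40 mm): plate 56 long (x) x 60 wide (y) x 6 mm thick, a round tongue of radius 16 mm at the middle of its +x edge. Point: centre of the tongue circle, on the top face at the plate edge; x outward along the length, z up. The centre of the pads lies 28 mm from the point in -x.
- nest2_tongue (a point): Fixed aluminium plate with two black rubber pads in a row flush in its top (in all 58 x 40 mm): plate 78 long (x) x 60 wide (y) x 6 mm thick, a round tongue of radius 16 mm at the middle of its +x edge. Point: centre of the tongue circle, on the top face at the plate edge; x outward along the length, z up. The centre of the pads lies 39 mm from the point in -x.
- nest3_tongue (a point): Fixed aluminium plate with three black rubber pads in a row flush in its top (in all 80 x 40 mm): plate 100 long (x) x 60 wide (y) x 6 mm thick, a round tongue of radius 16 mm at the middle of its +x edge. Point: centre of the tongue circle, on the top face at the plate edge; x outward along the length, z up. The centre of the pads lies 50 mm from the point in -x.
- nest4_tongue (a point): Fixed aluminium plate with four black rubber pads in a row flush in its top (in all 102 x 40 mm): plate 122 long (x) x 60 wide (y) x 6 mm thick, a round tongue of radius 16 mm at the middle of its +x edge. Point: centre of the tongue circle, on the top face at the plate edge; x outward along the length, z up. The centre of the pads lies 61 mm from the point in -x.
- vial1_center (a point): Bystander, the right one of two alike (seen from the robot): standing amber glass vial with a white cap, 25 mm across, 48 mm high, 30 g, loose on the bench among the troughs and plates; the point is its centre, 24 mm up. To be left standing where it is.
- vial2_center (a point): Bystander, the left one of two alike (seen from the robot): standing amber glass vial with a white cap, 25 mm across, 48 mm high, 30 g, loose on the bench among the troughs and plates; the point is its centre, 24 mm up. To be left standing where it is.
Mind the look-alikes: they are no part of the job. Leave any brown or purple look-alike of the part that bears trough3_center alone.

How it is judged (in metres and radians):
At the end, for the whole second after the job is handed in: Each trough stands upright (within 0.1 rad) and at rest on the nest plate with as many pads as it has compartments, its centre within 12 mm of the pads' centre along and across the plate, turned within 0.21 rad (12 degrees) of square, its lip at the tongue end (x of trough1_center in the frame of nest1_tongue between -0.04 and -0.016 m and y of trough1_center in the frame of nest1_tongue between -0.012 and 0.012 m and z of trough1_center in the frame of nest1_tongue between 0.016 and 0.024 m and angle between each of trough1_center, trough2_center, trough3_center, trough4_center's own z axis and vertical below 0.1 rad and angle between the x axis of trough1_center and the x axis of nest1_tongue, either way round below 0.21 rad and x of nest1_tongue in the frame of trough1_center above 0.01 m and linear speed of each of trough1, trough2, trough3, trough4 below 0.02 m/s and x of trough2_center in the frame of nest2_tongue between -0.051 and -0.027 m and y of trough2_center in the frame of nest2_tongue between -0.012 and 0.012 m and z of trough2_center in the frame of nest2_tongue between 0.016 and 0.024 m and angle between the x axis of trough2_center and the x axis of nest2_tongue, either way round below 0.21 rad and x of nest2_tongue in the frame of trough2_center above 0.01 m and x of trough3_center in the frame of nest3_tongue between -0.062 and -0.038 m and y of trough3_center in the frame of nest3_tongue between -0.012 and 0.012 m and z of trough3_center in the frame of nest3_tongue between 0.016 and 0.024 m and angle between the x axis of trough3_center and the x axis of nest3_tongue, either way round below 0.21 rad and x of nest3_tongue in the frame of trough3_center above 0.01 m and x of trough4_center in the frame of nest4_tongue between -0.073 and -0.049 m and y of trough4_center in the frame of nest4_tongue between -0.012 and 0.012 m and z of trough4_center in the frame of nest4_tongue between 0.016 and 0.024 m and angle between the x axis of trough4_center and the x axis of nest4_tongue, either way round below 0.21 rad and x of nest4_tongue in the frame of trough4_center above 0.01 m); the robot touches nothing.
It fails at once if a vial is knocked over or pushed more than 20 mm (right vial) (angle between vial1_center's own z axis and vertical above 0.5 rad or distance of vial1_center from where it was at the start of the episode above 0.02 m).
It fails at once if a vial is knocked over or pushed more than 20 mm (left vial) (angle between vial2_center's own z axis and vertical above 0.5 rad or distance of vial2_center from where it was at the start of the episode above 0.02 m).
It also fails if it takes over 120 s, if anything falls off the work surface, if the arm or the gripper's body presses on something with over 40 N, if the wrist force passes 120 N, or if a joint passes its speed limit or range.

ROBOT

A 6-joint arm with a two-finger parallel gripper is mounted at the origin on the work surface. World frame = base frame: x ahead of the robot, y to its left, z up, the work surface at z = 0. Lengths are in mm, angles in rad, forces in N, time in s.
With the tool pointing down it reaches from about 275 to 825 mm from the base axis. Payload 4.9 kg.
Tool frame: the origin (TCP) lies at the very end of the fingers, on their centre line; the grasp point (between the pads) lies 19 mm behind it; z points along the fingers, y is the line along which they close (so a half turn about z gives the same grasp; the last joint's range is limited). The gripper opens to 85 mm and grips with 20 to 120 N. Pads are 22 mm wide; open, the fingers measure 114 mm over their backs; the gripper's body (76 mm by 85 mm) begins 54 mm behind the grasp point. The pads swing forward as they close: fully open they stand 13 mm farther back than shut.
Start: joints at [1.104, 0.326, -0.193, 1.052, 0, 1.437], TCP at [179.675, 519.842, 231.281] pointing down, gripper open.
Joint ranges: [-2.65, 2.65], [-0.97, 1.79], [-1.3, 1.35], [-1.93, 2.1], [-1.47, 1.37], [-3.14, 3.14]. Speed limits (rad/s): [2.57, 2.57, 3.14, 3.14, 3.14, 3.14].

INTERFACE

Orientations are given as [roll, pitch, yaw] about the fixed x, y, z axes, in that order (R = Rz(yaw) Ry(pitch) Rx(roll)).
In Python, from bench import bot, solve_ik, imaging gives the robot as it stands. Calls block until the motion is done:
- bot.move_ptp(position, orientation): joint-space move of the TCP to a pose.
- bot.movel(position, rot=None, max_speed=150, threshold=None): straight line of the TCP; rot=None keeps the orientation; max_speed is the mean speed in mm/s. With threshold (N) it stops when the force on the tool has changed by that much, and returns True; else False.
- bot.move_j(angles): joint-space move.
- bot.grip(opening, effort=None): opening from 0.0 (shut) to 1.0 (fully open); effort is the grip in N (None keeps the last); returns when the fingers have stopped.
- bot.dwell(seconds).
- solve_ik(position, orientation): joint angles nearest the present ones, or None.
- bot.get_state(): the state.
- imaging.capture(name): name is "scene" or "top" or "wrist"; returns the picture (400x640x3 uint8, blue, green, red); there is no depth.
- imaging.camera_model(name): a dict with "K" (3x3 intrinsics, pixels), "position" and "rotation" of the camera in the world. Camera axes: x right, y up, looking along -z (the intrinsics and any distortion apply to the point x, -y, -z); pixel columns grow to the right and rows downward; lengths in mm; the calibration is good to about 2 mm. A picture is of the moment at which its call begins: read the wrist's pose just before it. camera_model takes no time and is no camera call; for the wrist camera it gives the pose at the moment of the call.
A pose or a line that the arm cannot do raises bot.IKError and nothing moves.
- bot.sign_off(): hands the job in; it is judged then, once.
The state is a dict: "t": time; "qpos": joint angles; "joint_velocities": joint speeds; "effort": joint torques, N m; "tcp_pos": TCP position; "orientation": TCP orientation; "contact_force": force on the tool from outside, world axes, zero at the start; "wrist_torque": the same for the moment, N m; "opening": opening from 0.0 (shut) to 1.0 (fully open); "gripper_force": force on a finger pad.
Only numpy, scipy, OpenCV 4.12 (cv2) and the standard library are available. Lean on these libraries where they do the work, as an engineer would, in place of code of your own. Each camera call takes 0.05 s, during which the arm holds its last target. There are 200 camera calls.

## Working session

There is one attempt and no reset: what is moved stays moved. The work goes in short steps, each a Python script; the robot and the scene stay as the last script left them, time stands still between calls to the robot, and variables do not carry over. Pictures are saved under pics/ and viewed, at most 14 in all, crops included, and the job is handed in when it is done.

```bash
ls; mkdir -p pics; python3 - <<'E'
from bench import bot, imaging
import cv2
for n in("scene","top"):
    im=imaging.capture(n); cv2.imwrite(f"pics/{n}0.png",im); m=imaging.camera_model(n); print(n,m)
print(bot.get_state()['t'])
E
```

```text
pics
scene {'K': array([[392.08829939,   0.        , 321.720094  ],
       [  0.        , 392.08829939, 192.37745635],
       [  0.        ,   0.        ,   1.        ]]), 'position': array([1034.09575647, -166.09927714,  697.43599893]), 'rotation': array([ 0.76790207, -0.00819757,  1.41444955])}
top {'K': array([[501.39709258,   0.        , 318.382082  ],
       [  0.        , 501.39709258, 189.49002503],
       [  0.        ,   0.        ,   1.        ]]), 'position': array([ 366.61238984,  -75.44268305, 1491.03726166]), 'rotation': array([ 0.03882551, -0.00211346, -1.58251492])}
0.1
```

View pics/scene0.png

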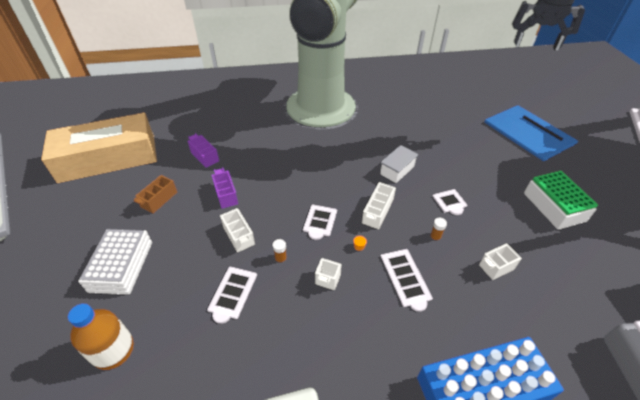

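View pics/top0.png

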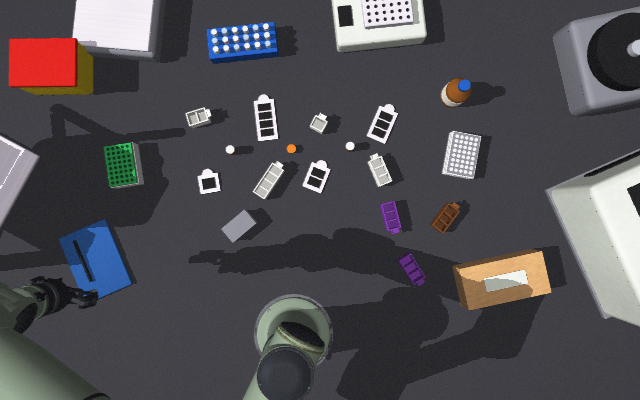

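```bash
cat > h.py <<'E'
import numpy as np, cv2
from scipy.spatial.transform import Rotation as Ro
from bench import bot, imaging, solve_ik
def ray(m,uv,z):
    """pixels -> world points on the plane at height z"""
    uv=np.atleast_2d(uv).astype(float); K=np.array(m['K'])
    d=np.c_[(uv[:,0]-K[0,2])/K[0,0],-(uv[:,1]-K[1,2])/K[1,1],-np.ones(len(uv))]
    d=d@Ro.from_euler('xyz',m['rotation']).as_matrix().T; p=np.array(m['position'])
    return p+d*((z-p[2])/d[:,2])[:,None]
E
python3 - <<'E'
from h import *
im=cv2.imread('pics/top0.png'); m=imaging.camera_model('top')
hsv=cv2.cvtColor(im,cv2.COLOR_BGR2HSV)
mask=((hsv[...,2]>115)&(hsv[...,1]<60)).astype(np.uint8)*255
mask[:,:170]=0;mask[:,440:]=0;mask[:75]=0;mask[245:]=0
cs,_=cv2.findContours(mask,cv2.RETR_EXTERNAL,cv2.CHAIN_APPROX_NONE)
for c in cs:
    if cv2.contourArea(c)<20: continue
    a=[]
    for z in(6,40):
        w=ray(m,c[:,0],z)[:,:2].astype(np.float32); r=cv2.minAreaRect(w); a.append([np.round(r[0]).tolist(),np.round(r[1]).tolist(),round(r[2])])
    print(np.round(c[:,0].mean(0)),a)
cv2.imwrite('pics/topc.png',cv2.resize(im[85:255,170:440],None,fx=2.9,fy=2.9,interpolation=cv2.INTER_CUBIC))
E
```

```text
[238. 226.] [[[320.0, 159.0], [54.0, 90.0], 40], [[321.0, 154.0], [53.0, 88.0], 40]]
[208. 182.] [[[456.0, 248.0], [72.0, 61.0], 9], [[454.0, 241.0], [71.0, 60.0], 9]]
[269. 179.] [[[458.0, 67.0], [43.0, 118.0], 56], [[456.0, 64.0], [42.0, 115.0], 56]]
[316. 176.] [[[468.0, -75.0], [61.0, 93.0], 68], [[466.0, -75.0], [60.0, 91.0], 68]]
[379. 170.] [[[483.0, -259.0], [96.0, 47.0], 22], [[480.0, -255.0], [93.0, 46.0], 22]]
[230. 149.] [[[548.0, 183.0], [23.0, 23.0], 44], [[544.0, 178.0], [23.0, 23.0], 44]]
[350. 146.] [[[554.0, -173.0], [27.0, 21.0], 89], [[550.0, -171.0], [26.0, 20.0], 89]]
[319. 122.] [[[625.0, -83.0], [43.0, 56.0], 63], [[620.0, -83.0], [42.0, 55.0], 63]]
[198. 116.] [[[649.0, 276.0], [43.0, 73.0], 17], [[642.0, 268.0], [42.0, 72.0], 17]]
[382. 123.] [[[624.0, -273.0], [61.0, 116.0], 66], [[618.0, -269.0], [60.0, 113.0], 66]]
[265. 119.] [[[643.0, 78.0], [138.0, 62.0], 6], [[637.0, 74.0], [135.0, 60.0], 6]]
```

View pics/topc.png

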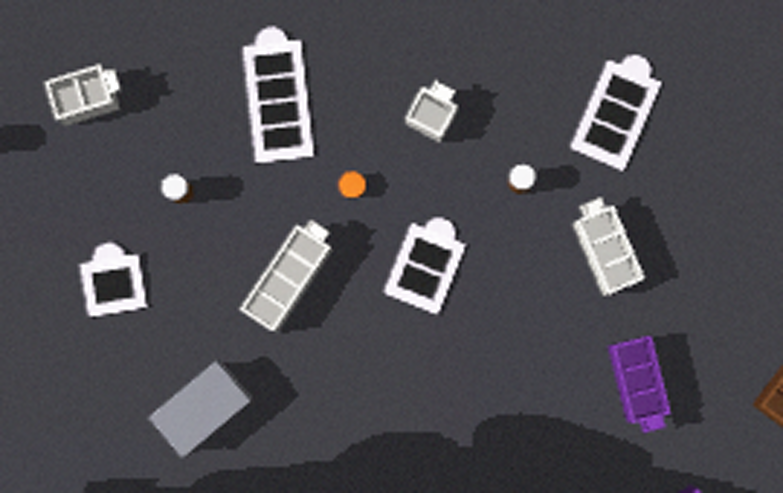

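Four white troughs (top image): t1 (319,122), t2 (198,116), t3 (379,170), t4 (269,179). The nests are n1 (208,182), n2 (316,176), n3 (382,123) and n4 (265,119), and the vials are at (230,149) and (350,146). Three-compartment candidates are white (379,170), purple (391,217) and (412,268), and brown (445,217). The white one fits the description, and the crop confirms it has three compartments. The grey block (238,226) and the orange cap (291,149) are not part of the job. Next I'll look from closer with the wrist camera.

```bash
python3 - <<'E'
from h import *
import pickle
s=bot.get_state(); print(s['orientation'],s['t']); out=[]
m=imaging.camera_model('wrist'); print(m['K'],m['position'],m['rotation'])
for i,(x,y) in enumerate([(500,170),(500,-170)]):
    bot.move_ptp([x,y,400],[np.pi,0,0]); bot.dwell(.2)
    m=imaging.camera_model('wrist'); im=imaging.capture('wrist'); cv2.imwrite(f'pics/w{i}.png',im); out.append(m)
    print(bot.get_state()['t'],m['position'],m['rotation'], ray(m,[[0,0],[640,0],[640,400],[0,400]],20).round())
pickle.dump(out,open('wm.pkl','wb'))
E
```

```text
[-3.14008054e+00 -2.42065920e-04  2.80879524e+00] 0.1
[[357.30110025   0.         321.15445306]
 [  0.         357.30110025 200.83321463]
 [  0.           0.           1.        ]] [112.87250224 542.36627227 372.69335623] [-0.28488406  0.00234664  1.2371326 ]
3.9917 [571.98438955 169.6532406  542.04723629] [-2.84093933e-01 -9.90257407e-04 -1.57145641e+00] [[ 693.  589.   20.]
 [ 693. -248.   20.]
 [  41. -411.   20.]
 [  43.  753.   20.]]
8.8667 [ 572.04015395 -170.42617073  542.09972956] [-2.84005284e-01 -9.83333317e-04 -1.57154153e+00] [[ 693.  249.   20.]
 [ 693. -588.   20.]
 [  41. -751.   20.]
 [  43.  413.   20.]]
```

View pics/w0.png

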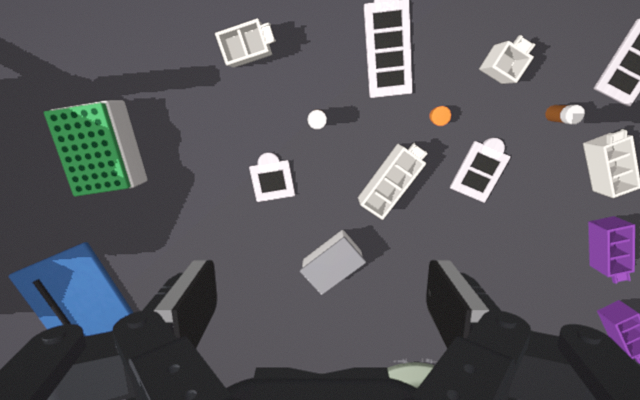

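View pics/w1.png

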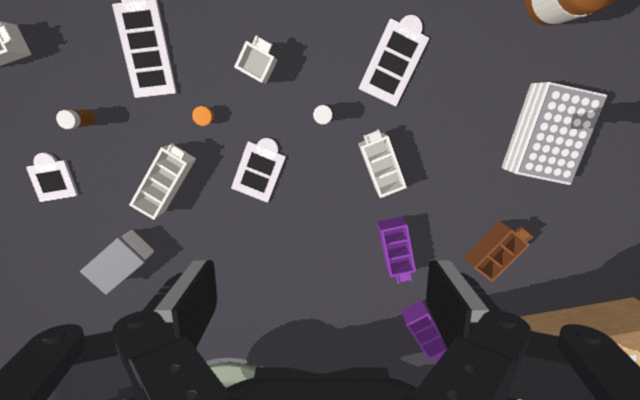

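The wrist views show every target clearly. In w0: t2 (245,42), t4 (392,181), n1 (272,180), n2 (481,171), n4 (389,47). In w1: t1 (256,60), t3 (382,165), n3 (393,62).

```bash
cat > meas.py <<'E'
from h import *
import pickle,json
wm=pickle.load(open('wm.pkl','rb')); ims=[cv2.imread(f'pics/w{i}.png') for i in(0,1)]
def comp(mask,uv,R=14):
    n,l=cv2.connectedComponents(mask.astype(np.uint8)); 
    u,v=uv; w=l[v-R:v+R,u-R:u+R]; k=np.bincount(w[w>0]).argmax(); return l==k
def rect(m,pts,z,yaw0):
    w=ray(m,pts,z)[:,:2].astype(np.float32); c,s,a=cv2.minAreaRect(w); a=np.radians(a)
    k=[a+i*np.pi/2 for i in range(4)]; e=[abs(np.angle(np.exp(1j*(q-yaw0)))) for q in k]; i=int(np.argmin(e))
    return np.array(c),(s if i%2==0 else s[::-1]),k[i]
res={}
for n,i,uv,y0 in[('t1',1,(256,60),-.4),('t2',0,(243,44),-1.17),('t3',1,(382,165),.35),('t4',0,(392,181),-.7),
  ('n1',0,(272,180),.2),('n2',0,(481,171),-.46),('n3',1,(393,62),-.45),('n4',0,(389,47),.07)]:
    g=ims[i].min(2); x=int(n[1])
    if n[0]=='t':
        for th in (120,225):
            c=comp(g>th,uv,20); v,u=np.nonzero(c); cc,s,a=rect(wm[i],np.c_[u,v],40,y0)
            b=cc-6*np.array([np.cos(a),np.sin(a)]); print(n,th,b.round(1),np.round(s,1),round(a,3),'want',22*x+14+12,40)
    else:
        pl=comp(g>150,uv,22).astype(np.uint8); cs,h=cv2.findContours(pl,cv2.RETR_CCOMP,cv2.CHAIN_APPROX_NONE)
        p=np.vstack([q[:,0] for q,hh in zip(cs,h[0]) if hh[3]>=0 and cv2.contourArea(q)>30]); b,s,a=rect(wm[i],p,6,y0)
        print(n,b.round(1),np.round(s,1),round(a,3),'want',22*x+14,40)
    res[n]=[float(b[0]),float(b[1]),float(a)]
json.dump(res,open('res.json','w'))
E
python3 meas.py
```

```text
t1 120 [616.  -82.5] [50.  42.7] 5.774 want 48 40
t1 225 [615.9 -82.2] [46.4 38.8] 5.778 want 48 40
t2 120 [638.1 272.3] [72.  45.8] 5.004 want 70 40
t2 225 [640.  272.6] [69.1 39.6] 5.008 want 70 40
t3 120 [ 475.3 -258.9] [95.2 43.6] 0.392 want 92 40
t3 225 [ 475.1 -259.6] [89.7 39.7] 0.391 want 92 40
t4 120 [453.1  70.6] [116.3  52.6] 5.686 want 114 40
t4 225 [450.7  66.9] [113.1  40.1] 5.683 want 114 40
n1 [447.1 245.2] [33.5 40.9] 0.166 want 36 40
n2 [460.5 -73.5] [55.  41.1] 5.888 want 58 40
n3 [ 616.9 -272.1] [77.2 41.6] 5.856 want 80 40
n4 [634.8  75.3] [99.2 41.4] 0.106 want 102 40
```

```bash
cat > pp.py <<'E'
from h import *
import json
def wrap(a): return float(np.angle(np.exp(1j*a)))
def plan(t,n,zt=130):
    best=None
    for k in(0,np.pi):
        yp=wrap(t[2]+k); yq=yp+wrap(n[2]-t[2])
        a=solve_ik([*t[:2],zt],[np.pi,0,yp]); b=solve_ik([*n[:2],zt],[np.pi,0,yq])
        if a is None or b is None: continue
        c=max(abs(a[5]),abs(b[5]))
        if best is None or c<best[0]: best=(c,yp,yq)
    return best
def pick_place(t,n,zp=8,zt=130):
    c,yp,yq=plan(t,n,zt); print('plan',round(c,2),round(yp,2),round(yq,2))
    bot.move_ptp([*t[:2],zt],[np.pi,0,yp]); bot.grip(.7,30)
    bot.movel([*t[:2],zp]); bot.grip(0,30)
    s=bot.get_state(); print('held',round(s['opening'],2),np.round(s['gripper_force'],1),s['t'])
    bot.movel([*t[:2],zt]); 
    print('lifted',round(bot.get_state()['opening'],2))
    bot.move_ptp([*n[:2],zt],[np.pi,0,yq]); bot.movel([*n[:2],zp+12]); bot.movel([*n[:2],zp+6.7],max_speed=20)
    print('F',bot.get_state()['contact_force'].round(1))
    bot.grip(.68,30); bot.movel([*n[:2],zt]); print('t',bot.get_state()['t'])
E
python3 - <<'E'
from pp import *
r=json.load(open('res.json'))
for k in(4,1,2,3): print(k,plan(r[f't{k}'],r[f'n{k}']))
pick_place(r['t4'],r['n4'])
im=imaging.capture('top'); cv2.imwrite('pics/a.png',cv2.resize(im[85:255,170:440],None,fx=2.9,fy=2.9))
E
```

```text
4 (np.float64(0.5851901057239748), 2.541525468347613, 3.2474857641962283)
1 (np.float64(0.25357237681622413), 2.6365532478911753, 3.3074813240754786)
2 (np.float64(1.571684981090776), 1.866576418391453, 2.7467618445965143)
3 (np.float64(1.0272485061992152), -2.7507495288547457, -3.569110169696323)
plan 0.59 2.54 3.25
held 0.46 31.6 12.3333
lifted 0.47
F [0.  0.6 0.1]
t 16.6
```

View pics/a.png

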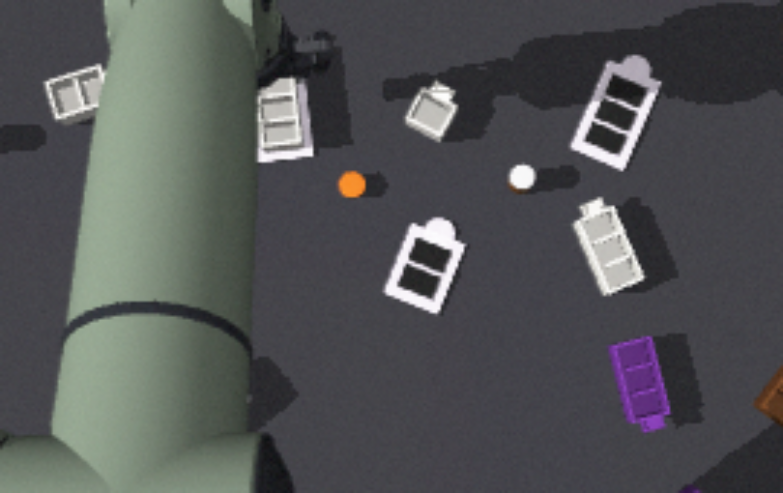

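Trough 4 is on its nest, visible at crop pixel (280,110), and the cycle takes about 8 s. I'll do the other three the same way and then inspect.

```bash
python3 - <<'E'
from pp import *
import pickle
r=json.load(open('res.json'))
for k in(1,2,3): pick_place(r[f't{k}'],r[f'n{k}'])
wm=[]
for i,(x,y) in enumerate([(500,-170),(500,170)]):
    bot.move_ptp([x,y,400],[np.pi,0,0]); bot.dwell(.2)
    wm.append(imaging.camera_model('wrist')); cv2.imwrite(f'pics/v{i}.png',imaging.capture('wrist'))
pickle.dump(wm,open('vm.pkl','wb')); print(bot.get_state()['t'])
E
```

```text
plan 0.25 2.64 3.31
held 0.46 31.8 18.8167
lifted 0.47
F [0.1 0.3 4.3]
t 23.6917
plan 1.57 1.87 2.75
held 0.46 31.7 26.4333
lifted 0.46
F [0.1 0.4 5.7]
t 31.3833
plan 1.03 -2.75 -3.57
held 0.47 32.1 33.9083
lifted 0.46
F [ 1.1 -0.4  1.5]
t 38.3
45.7833
```

View pics/v0.png

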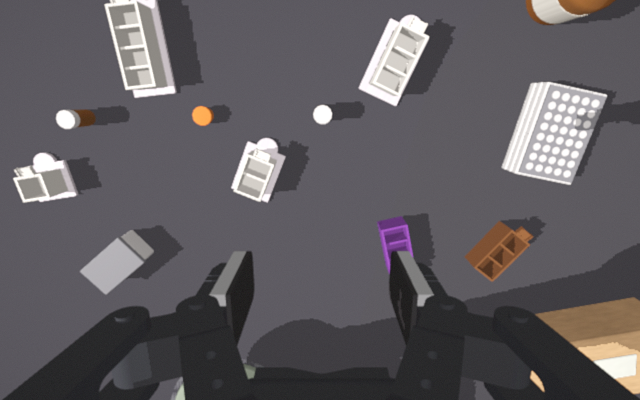

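View pics/v1.png

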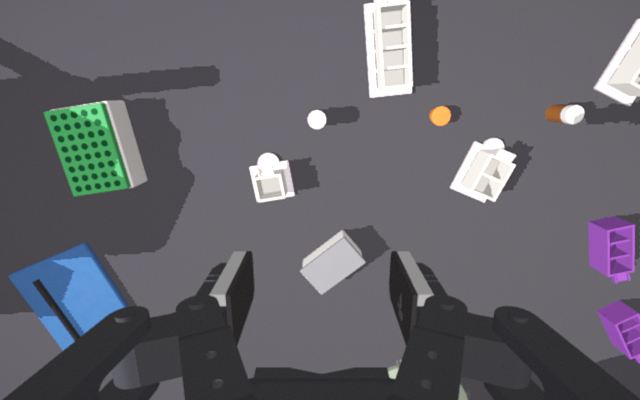

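Trough 1 (269,185 in v1), trough 2 (258,172 in v0), trough 3 (398,62 in v0) and trough 4 (390,45 in v1) all sit on their nests with lips toward the tongues. The vials (322,114 in v0, 317,119 in v1) haven't moved. To check the centring I'll overlay where each rim outline should fall.

```bash
python3 - <<'E'
from h import *
import pickle,json
r=json.load(open('res.json')); vm=pickle.load(open('vm.pkl','rb')); t=[]
for k,i in((1,1),(2,0),(3,0),(4,1)):
    m=vm[i]; x,y,a=r[f'n{k}']; L=(22*k+14)/2; Z=46
    P=np.array([[L,20],[L,-20],[-L,-20],[-L,20]])@np.array([[np.cos(a),np.sin(a)],[-np.sin(a),np.cos(a)]])+[x,y]
    K=m['K']; d=(np.c_[P,[Z]*4]-m['position'])@Ro.from_euler('xyz',m['rotation']).as_matrix()
    uv=np.c_[K[0,2]-K[0,0]*d[:,0]/d[:,2],K[1,2]+K[1,1]*d[:,1]/d[:,2]]
    im=cv2.imread(f'pics/v{i}.png'); c=uv.mean(0); o=np.array([c[0]-50,max(c[1]-37,0)]).astype(int)
    q=cv2.resize(im[o[1]:o[1]+75,o[0]:o[0]+100],None,fx=4,fy=4,interpolation=cv2.INTER_CUBIC)
    cv2.polylines(q,[np.int32((uv-o+.5)*4)],True,(0,0,255),1); t.append(q)
cv2.imwrite('pics/chk.png',np.vstack([np.hstack(t[:2]),np.hstack(t[2:])]))
E
```

```text
(no output)
```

View pics/chk.png

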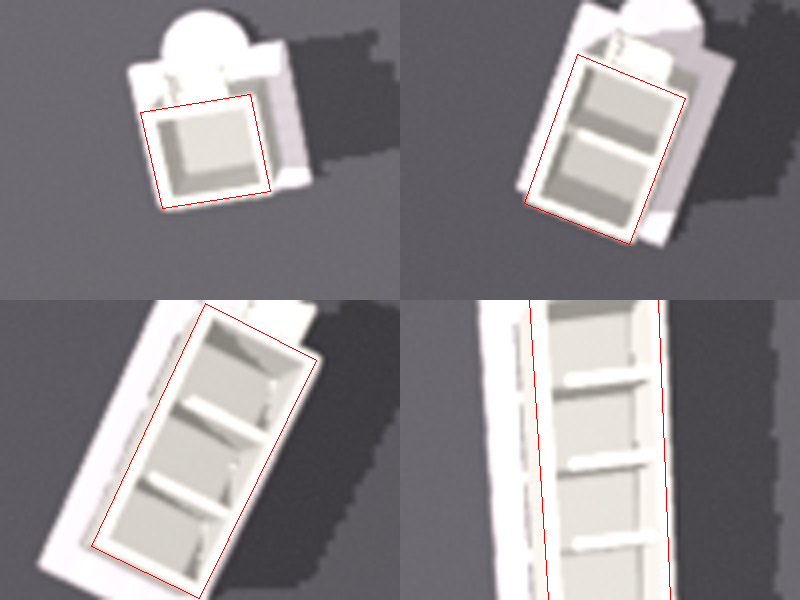

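The red outlines match the rims to within 2–3 mm and all four troughs are square on their pads. The arm is clear at 400 mm, so I'm handing in.

```bash
python3 -c "
from bench import bot
print(bot.sign_off())"
```

```text
the job is handed in; nothing more can be done
None
```

The job is handed in, with no verdict returned: all four troughs are released on their matching nests, lips over the tongues and within about 3 mm of centre where I could check (trough 4's lengthwise position was only partly in view), and both vials are still standing in place.

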